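# Pack up and tuck a cover strip under the guard leaf

## Robot

A 6-joint arm with a two-finger parallel gripper is mounted at the origin on the work surface. World frame = base frame: x ahead of the robot, y to its left, z up, the work surface at z = 0. Lengths are in mm, angles in rad, forces in N, time in s.
With the tool pointing down it reaches from about 375 to 825 mm from the base axis. Payload 5.5 kg.
Tool frame: the origin (TCP) lies at the very end of the fingers, on their centre line; the grasp point (between the pads) lies 19 mm behind it (r.grip_depth is the z of the grasp point in the tool frame, in mm); z points along the fingers, y is the line along which they close (so a half turn about z gives the same grasp; the last joint's range is limited). The gripper opens to 85 mm and grips with 20 to 120 N. Pads are 22 mm wide; open, the fingers measure 114 mm over their backs; the gripper's body (76 mm by 85 mm) begins 54 mm behind the grasp point. The pads swing forward as they close: fully open they stand 13 mm farther back than shut.
Start: joints at [1.164, 0.314, -0.047, 1.21, 0, 1.571], TCP at [237.4, 551.032, 231.299] pointing down, gripper open.
Joint ranges: [-2.67, 2.67], [-0.69, 1.73], [-1.03, 1.25], [-2.08, 2.16], [-1.42, 1.45], [-3.14, 3.14]. Speed limits (rad/s): [2.39, 2.39, 3.01, 3.14, 3.14, 3.14].

## Interface

Orientations are given as a rotation vector (axis times angle).
In Python, from workcell import monitor, grab_frame, r gives the robot as it stands. The module is installed in compiled form; this text tells all that it offers.
- The arm moves only by the shell command python3 -m creep 'ROWS' [FORCE]. ROWS is JSON, a list of rows, each a list of 7 numbers: the shift along the tool's x, y, z in m, then the turn, a rotation vector about the tool's x, y, z in degrees, then the closure, from 0 (fully open) to 1 (shut). In form: [[dx, dy, dz, rx, ry, rz, claw], ...]. A call has 1 to 12 rows; each row shifts and turns the commanded pose from where the row before left it, along the tool's axes as they then stand; what a row does not reach is not made up. A row lasts 1/10 s, in which the tool goes at most 50 mm and 8.59 degrees, less where a joint would pass 70% of its speed; a pose out of reach is approached as far as the arm can. A call is refused whole if a number of a shift passes 0.05 or a number of a turn 8.59, either way. A call with a gripper value outside its range is refused whole. The fingers move at their own pace and stop on an object; FORCE is the grip in N (left out, the last holds). Time passes only in rows, so rows that do not move let the fingers close. It gives the time, the measured TCP pose, the force, the opening and the grip force at its end, in the units of the state.
- monitor.observe(): the state, without advancing time (a new reading comes with each control period).
- grab_frame(name): name is "scene" or "top" or "wrist"; returns a dict with "img" (480x640x3 uint8, blue, green, red), "fx", "fy", "cx", "cy" (pixels), "k1" (the pictures are not rectified: a ray, as slopes to the right and down, at radius r is drawn at 1 + k1 r^2 times it, then the intrinsics apply), "rvec" (rotation vector, rad) and "tvec" (3), from world to camera coordinates, as OpenCV has them. Camera axes: x right, y down, z forward; pixel columns grow to the right and rows downward; lengths in mm; the calibration is good to about 2 mm. A picture is of the moment at which its call begins. There is no depth.
- r.finish_job(): hands the job in; it is judged then, once.
The state is a dict: "time_s": time; "joint_positions": joint angles; "qd": joint speeds; "joint_efforts": joint torques, N m; "position": TCP position; "orientation": TCP orientation; "ft_force": force on the tool from outside, world axes, zero at the start; "moment": the same for the moment, N m; "grip_width": finger opening in mm; "finger_force": force on a finger pad.
Only numpy, scipy, OpenCV 4.12 (cv2) and the standard library are available. Lean on these libraries where they do the work, as an engineer would, in place of code of your own. Each camera call takes 0.05 s, during which the arm holds its last target. There are 200 camera calls.

## Task

Lay the loose steel packing plate squarely on top of the fixed one in front of the guard unit and let go of it. Then take the aluminium cover strip by its grip bar and slide its plain front edge about 25 mm in under the hinged leaf, centred and straight, without lifting the leaf, so that the strip lies on the pile. Finish while still holding the strip by its bar and pressing it firmly down flat on the packing pile; leave the other things on the bench where they are.

Things in the scene. Friction and masses are not known exactly. Their poses are not given: they have to be found in the camera images.
- guard: Fixed unit: green ledge 90 (x) x 170 (y) x 21 mm high, side cheeks 11 mm thick rising to 48 mm, dark hinged leaf between them; in front a fixed steel packing plate 90 x 60 x 12 mm (x -94 to -4, y -30 to 30 mm). Origin: on the bench, middle of the ledge's front face. +x: level, from plate to ledge, the way the strip goes in; z up. With both plates stacked the pile's top is 24 mm above the bench.
- pile_seat (a point): Centre of the top face of the fixed lower packing plate, 12 mm above the bench; axes as the guard unit's. The loose packing plate's origin belongs here.
- leaf_lip (a point): Middle of the lower front edge of the leaf when down: 33 mm above the bench, 6 mm behind the ledge's front face; fixed to the guard, axes as the guard's. The leaf, steel, 140 mm wide, 3 mm thick, runs from here 66 mm back to its hinge; its front 6 mm are bent up 3 mm. Its underside is 9 mm above the finished pile's top, 12 mm above the ledge; 132 mm wide between the side stops.
- leaf (a joint): Angle of the hinged leaf (rad): 0 = down, resting on its side stops; grows as its front edge is lifted. Weight alone (0.2 kg) keeps it down.
- packer: Loose packing plate, bare steel, 90 (x) x 60 (y) x 12 mm, 0.5 kg, the same as the fixed one, lying flat on the bench; four dark holes for looks only. Origin: centre of its underside; x along its length. Either end may face the ledge.
- strip: Loose bare aluminium cover strip, about 0.2 kg: flat plate 90 (x) x 100 (y) x 4 mm with an upright grip bar near its rear edge, 12 mm thick (x), 60 mm long (y), 30 mm high above the plate (top at z = 34 mm), its middle at x = -36, y = 0 mm. Origin: centre of the plate's underside; +x points away from the bar to the plain front edge, the one to tuck in.
- strip_edge (a point): Middle of the strip's plain front edge at its underside, 45 mm ahead (+x) of the strip's origin; axes as the strip's.
- boltbox: Bystander: open dark wooden box of bolts, 120 x 150 x 45 mm. Origin: centre of its underside.
- bracket: Bystander: dark machined I-shaped bracket, 100 x 60 x 90 mm high. Origin: centre of its underside.
- wrench: Bystander: spanner 180 mm long lying flat on the bench. Origin: centre of its underside.
- bushing: Bystander: brass bushing, 52 mm across, 30 mm high. Origin: centre of its underside.
- grip_bar (a point): Point to grip on the strip's bar: middle of its length and thickness, 11 mm below its top (23 mm above the strip's underside); axes as the strip's. Close across the bar's 12 mm thickness, along the strip's x axis.

How it is judged:
By the outcome, as a careful person would: the job done as asked, in the order asked, and still so for the second after the job is handed in, while the arm keeps its last pose, push and grip.
It also fails if it takes over 54 s, if anything falls off the work surface, if the arm or the gripper's body presses on something with over 40 N, if the wrist force passes 120 N, or if a joint passes its speed limit or range.

## Working session

There is one attempt and no reset: what is moved stays moved. The work goes in short steps, Python scripts to look and compute and a shell command to move; the robot and the scene stay as the last step left them, time stands still between calls to the robot, and variables do not carry over. Pictures are saved under pics/ and viewed, at most 12 in all, crops included, and the job is handed in when it is done.

```bash
mkdir -p pics; cat > h.py <<'E'
import numpy as np, cv2
from workcell import monitor, grab_frame, r
from scipy.spatial.transform import Rotation as R
def ray(f,uv):
    uv=np.asarray(uv,float).reshape(-1,2)
    d=(uv-[f['cx'],f['cy']])/[f['fx'],f['fy']]
    s=d.copy()
    for _ in range(20):
        s=d/(1+f['k1']*(s**2).sum(1,keepdims=True))
    Rm=R.from_rotvec(np.ravel(f['rvec'])).as_matrix()
    o=-Rm.T@np.ravel(f['tvec'])
    return o,np.c_[s,np.ones(len(s))]@Rm
def onz(f,uv,z):
    o,d=ray(f,uv); return (o+d*((z-o[2])/d[:,2])[:,None])[:,:2]
def proj(f,P):
    P=np.asarray(P,float).reshape(-1,3)
    c=R.from_rotvec(np.ravel(f['rvec'])).apply(P)+np.ravel(f['tvec'])
    s=c[:,:2]/c[:,2:]; s=s*(1+f['k1']*(s**2).sum(1,keepdims=True))
    return s*[f['fx'],f['fy']]+[f['cx'],f['cy']]
E
python3 - <<'E'
from h import *
import pickle
for n in("top","scene"):
    f=grab_frame(n); cv2.imwrite(f"pics/{n}0.png",f['img']); pickle.dump(f,open(n+"0.pkl","wb"))
    print(n,f['fx'],f['k1'],ray(f,[[320,240]])[0])
s=monitor.observe(); print(s['time_s'],s['position'],s['orientation'],s['grip_width'],s['ft_force'],r.grip_depth)
print(R.from_rotvec(s['orientation']).as_matrix().round(3))
E
```

```text
top 479.9833554129184 -0.11034448823471359 [ 530.53122762  -15.40397911 1084.15244203]
scene 587.7344463813093 -0.0183493876325946 [1012.5802654  -522.94958756 1062.2913803 ]
0.1 [237.18953345 550.56913639 230.54132088] [-6.34504360e-01 -3.07652217e+00  2.31428086e-03] 85.07054433497454 [0.21268881 0.82297526 0.26150657] -18.700000000000003
[[-0.918  0.396 -0.001]
 [ 0.396  0.918 -0.001]
 [ 0.    -0.002 -1.   ]]
```

View pics/top0.png

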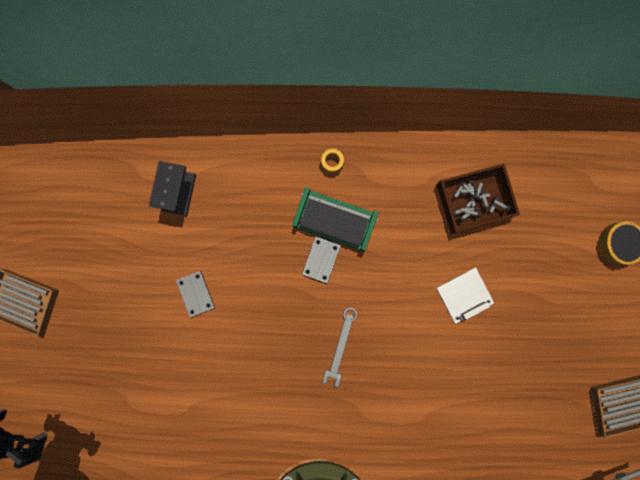

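View pics/scene0.png

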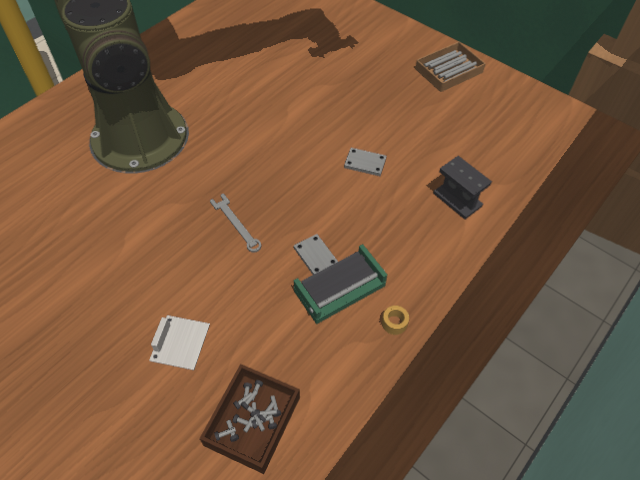

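The top view shows the guard at about (335,220), the fixed plate at (322,259), the loose plate at (195,294), and the strip at (465,295) with its bar on the lower right side. The scene view agrees. Next I measure with masks.

```bash
cat > m.py <<'E'
from h import *
import pickle
def rect(f,roi,z,smax=60,vmin=90):
    x0,y0,x1,y1=roi; hsv=cv2.cvtColor(f['img'],cv2.COLOR_BGR2HSV)
    m=((hsv[...,1]<smax)&(hsv[...,2]>vmin)).astype(np.uint8); k=np.zeros_like(m); k[y0:y1,x0:x1]=1; m*=k
    m=cv2.morphologyEx(m,cv2.MORPH_CLOSE,np.ones((5,5)))
    cs=cv2.findContours(m,cv2.RETR_EXTERNAL,cv2.CHAIN_APPROX_NONE)[0]
    c=cv2.convexHull(max(cs,key=cv2.contourArea)).reshape(-1,2)
    P=onz(f,c,z).astype(np.float32)
    return cv2.minAreaRect(P),P
def show(n,q):
    (c,s,a)=q; print(n,np.round(c,1),np.round(s,1),round(a,1))
if __name__=="__main__":
    T=pickle.load(open("top0.pkl","rb"));S=pickle.load(open("scene0.pkl","rb"))
    show("packT",rect(T,(170,260,225,325),12)[0]); show("packS",rect(S,(335,140,395,182),12)[0])
    show("fixT",rect(T,(295,236,345,290),12)[0]); show("fixS",rect(S,(288,230,340,272),12)[0])
    show("stripT",rect(T,(430,260,500,330),4)[0]); show("stripS",rect(S,(140,305,220,375),4)[0])
    # green guard
    for n,f in(("T",T),("S",S)):
        hsv=cv2.cvtColor(f['img'],cv2.COLOR_BGR2HSV)
        m=cv2.inRange(hsv,(55,80,40),(85,255,255)); x0,y0,x1,y1=(285,180,385,260) if n=="T" else (285,235,395,330)
        k=np.zeros_like(m);k[y0:y1,x0:x1]=255; m&=k
        p=np.argwhere(m)[:,::-1]; show("guard"+n+"@48",cv2.minAreaRect(onz(f,p,48).astype(np.float32)))
    for n,f,b in(("T",T,(285,180,385,325)),("S",S,(285,225,395,330)),("strip",T,(430,260,500,330)),("stripS",S,(140,305,220,375))):
        x0,y0,x1,y1=b; cv2.imwrite("pics/c.png",f['img'][y0:y1,x0:x1]); globals()['c'+n]=cv2.resize(f['img'][y0:y1,x0:x1],(390,290),interpolation=cv2.INTER_CUBIC)
    cv2.imwrite("pics/crops.png",np.vstack([np.hstack([cT,cS]),np.hstack([cstrip,cstripS])]))
E
python3 m.py
```

```text
packT [483.2 294.9] [89.3 60.1] 23.2
packS [486.2 291.4] [90.4 66.6] 23.3
fixT [567.9  12.5] [59.6 91.2] 72.0
fixS [567.6  12. ] [60.1 86.9] 71.7
stripT [ 493.8 -313.8] [ 93.8 101.1] 28.5
stripS [ 492.2 -316.3] [ 98.6 101.1] 28.3
guardT@48 [655.1 -16.3] [168.1  90.3] 72.3
guardS@48 [665.4 -26.4] [178.4 104.7] 72.0
```

View pics/crops.png

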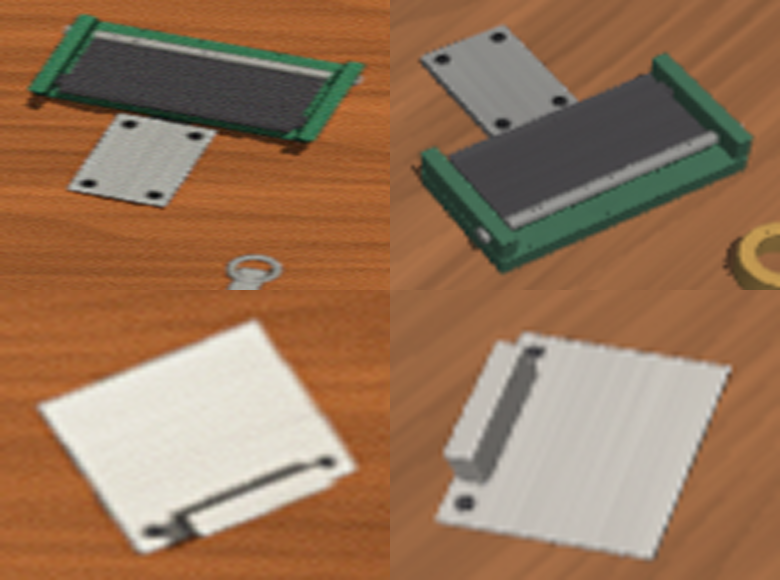

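The crops confirm the strip's bar is at its robot-side edge. Both views agree on these poses:

| Object | Position (mm) | Yaw |
|---|---|---|
| Pile seat | (567.9, 12.4) | -18° |
| Loose plate | (483.5, 294.7) | 23.2° |
| Strip | (495.6, -313.5) | 28.4° |

The measured sizes match the stated ones, so I'll move.

```bash
cat > go.py <<'E'
import sys
from h import *
# go.py x y z yaw_of_tool_y : prints shift in tool axes (m) and levelling+yaw turn (deg)
x,y,z,a=map(float,sys.argv[1:5]); s=monitor.observe()
Rc=R.from_rotvec(s['orientation']); a=np.radians(a)
Y=np.array([np.cos(a),np.sin(a),0]); Z=np.array([0,0,-1.]); X=np.cross(Y,Z)
t=Rc.inv()*R.from_matrix(np.c_[X,Y,Z])
print("t",round(s['time_s'],2),"pos",np.round(s['position'],1),"F",np.round(s['ft_force'],1),"w",round(s['grip_width'],1),"ff",s['finger_force'],"q6",round(s['joint_positions'][5],2))
print("shift m",np.round(Rc.inv().apply(np.array([x,y,z])-s['position'])/1000,4),"turn deg",np.round(t.as_rotvec(degrees=True),2))
E
python3 go.py 483.5 294.7 90 113.2
```

```text
t 0.1 pos [237.2 550.6 230.5] F [0.2 0.8 0.3] w 85.1 ff 0.0 q6 1.57
shift m [-0.3274 -0.1373  0.1407] turn deg [-8.000e-02 -4.000e-02 -4.651e+01]
```

```bash
python3 -m creep '[[-0.033,-0.014,0.014,0,0,0,0],[-0.033,-0.014,0.014,0,0,0,0],[-0.033,-0.014,0.014,0,0,0,0],[-0.033,-0.014,0.014,0,0,0,0],[-0.033,-0.014,0.014,0,0,0,0],[-0.033,-0.014,0.014,0,0,0,0],[-0.033,-0.014,0.014,0,0,0,0],[-0.033,-0.014,0.014,0,0,0,0],[-0.033,-0.014,0.014,0,0,0,0],[-0.03,-0.012,0.014,0,0,0,0]]' 40; python3 -m creep '[[0,0,0,0,0,-7.75,0],[0,0,0,0,0,-7.75,0],[0,0,0,0,0,-7.75,0],[0,0,0,0,0,-7.75,0],[0,0,0,0,0,-7.75,0],[0,0,0,0,0,-7.75,0],[0,0,0,0,0,0,0],[0,0,0,0,0,0,0]]'; python3 go.py 483.5 294.7 90 113.2; python3 - <<'E'
from h import *
f=grab_frame("wrist"); cv2.imwrite("pics/w1.png",f['img'])
E
```

```text
time_s: 1.1
position: [483.8, 293.3, 90.4]
orientation: [-0.635, -3.076, 0.001]
ft_force: [-0.0, 1.0, 0.9]
grip_width: 85.5
finger_force: 0.0
time_s: 1.9
position: [482.9, 294.8, 91.0]
orientation: [0.626, -3.078, 0.0]
ft_force: [-0.2, -0.3, 0.1]
grip_width: 85.5
finger_force: 0.0
t 1.9 pos [482.9 294.8  91. ] F [-0.2 -0.3  0.1] w 85.5 ff 0.0 q6 0.15
shift m [-0.0005 -0.0003  0.001 ] turn deg [-0.   -0.03 -0.19]
```

View pics/w1.png

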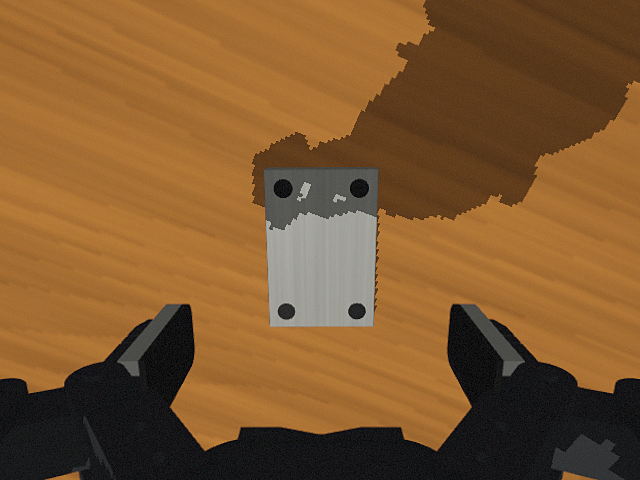

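The wrist view shows the plate square and centred between the fingers. Its corners are at about (265,170), (378,170), (374,326) and (270,326). I'll check the centre from those corners and then descend.

```bash
python3 - <<'E'
from h import *
f=grab_frame("wrist")
P=onz(f,[[265,170],[378,170],[374,326],[270,326]],12); print(P.round(1),P.mean(0))
E
python3 -m creep '[[0,0,0.03,0,0,0,0],[0,0,0.025,0,0,0,0],[0,0,0.015,0,0,0,0],[0,0,0.006,0,0,0,0],[0,0,0,0,0,0,0]]'
```

```text
[[454.8 250.7]
 [431.8 304.5]
 [513.1 340.1]
 [536.4 285.4]] [484.01349777 295.17977966]
time_s: 2.5
position: [482.5, 294.5, 14.6]
orientation: [0.63, -3.076, 0.001]
ft_force: [-0.9, -0.1, 0.1]
grip_width: 85.2
finger_force: 0.0
```

```bash
python3 -m creep '[[-0.0015,0,0.006,0,0,0,0],[0,0,0.005,0,0,0,0],[0,0,0,0,0,0,0.3],[0,0,0,0,0,0,0.6],[0,0,0,0,0,0,1],[0,0,0,0,0,0,1],[0,0,0,0,0,0,1],[0,0,0,0,0,0,1]]' 60
```

```text
time_s: 3.3
position: [484.6, 295.8, 5.4]
orientation: [-0.631, 3.077, 0.001]
ft_force: [-2.9, -0.5, 6.3]
grip_width: 56.5
finger_force: 62.2
```

```bash
python3 -m creep '[[0,0,-0.004,0,0,0,1],[0,0,-0.01,0,0,0,1],[0,0,-0.015,0,0,0,1],[0,0,-0.02,0,0,0,1],[0,0,-0.02,0,0,0,1],[0,0,0,0,0,0,1],[0,0,0,0,0,0,1]]'; python3 go.py 567.9 12.4 72 72;  python3 - <<'E'
from h import *
f=grab_frame("wrist"); g=grab_frame("scene"); a=cv2.resize(f['img'],(400,300)); b=cv2.resize(g['img'][80:230,300:500],(400,300))
cv2.imwrite("pics/w2.png",np.hstack([a,b]))
E
```

```text
time_s: 4.0
position: [484.7, 295.6, 73.5]
orientation: [-0.631, 3.077, 0.0]
ft_force: [1.7, 0.1, -5.1]
grip_width: 56.3
finger_force: 64.7
t 4.0 pos [484.7 295.6  73.5] F [ 1.7  0.1 -5.1] w 56.3 ff 64.70167636871338 q6 0.14
shift m [ 0.035  -0.2931  0.0014] turn deg [2.000e-02 4.000e-02 4.119e+01]
```

View pics/w2.png

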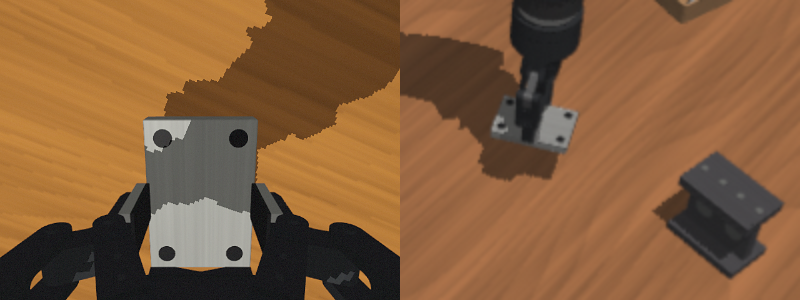

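```bash
python3 - <<'E'
from h import *
f=grab_frame("wrist"); s=monitor.observe(); 
P=onz(f,[[232,192],[412,192],[403,428],[243,428]],s['position'][2]+6.6); print(P.round(1),P.mean(0)-s['position'][:2],np.linalg.norm(P-np.roll(P,1,0),axis=1))
E
python3 -m creep '[[0.003,-0.025,0,0,0,0,1],[0.003,-0.025,0,0,0,0,1],[0.003,-0.025,0,0,0,0,1],[0.003,-0.025,0,0,0,0,1],[0.003,-0.025,0,0,0,0,1],[0.003,-0.025,0,0,0,0,1],[0.003,-0.025,0,0,0,0,1],[0.003,-0.025,0,0,0,0,1],[0.003,-0.025,0,0,0,0,1],[0.003,-0.025,0,0,0,0,1],[0.003,-0.025,0,0,0,0,1],[0.002,-0.018,0,0,0,0,1]]' && python3 -m creep '[[0,0,0,0,0,6.9,1],[0,0,0,0,0,6.9,1],[0,0,0,0,0,6.9,1],[0,0,0,0,0,6.9,1],[0,0,0,0,0,6.9,1],[0,0,0,0,0,6.7,1],[0,0,0,0,0,0,1],[0,0,0,0,0,0,1]]'; python3 go.py 567.9 12.4 30 72
```

```text
[[453.5 250.1]
 [430.6 303.4]
 [512.  340. ]
 [535.7 284.8]] [-0.55159446 -0.3241516 ] [89.18742022 57.95299246 89.18772591 60.01471527]
time_s: 5.35
position: [567.2, 10.8, 72.1]
orientation: [0.63, -3.076, 0.0]
ft_force: [-0.6, 0.3, -4.9]
grip_width: 56.4
finger_force: 64.9
time_s: 6.15
position: [567.1, 12.4, 72.5]
orientation: [-0.487, -3.102, 0.0]
ft_force: [-1.0, -0.4, -4.9]
grip_width: 56.4
finger_force: 65.0
t 6.15 pos [567.1  12.4  72.5] F [-1.  -0.4 -4.9] w 56.4 ff 64.95819211006165 q6 0.33
shift m [-0.0008  0.0003  0.0425] turn deg [-0.03 -0.08  0.15]
```

```bash
python3 -m creep '[[-0.0014,0.0003,0.02,0,0,0.15,1],[0,0,0.018,0,0,0,1],[0,0,0.01,0,0,0,1],[0,0,0,0,0,0,1],[0,0,0,0,0,0,1]]'; python3 go.py 568.4 12.2 17 72;  python3 - <<'E'
from h import *
w=grab_frame("wrist"); g=grab_frame("scene"); t=grab_frame("top"); 
a=cv2.resize(w['img'],(400,300)); b=cv2.resize(g['img'][215:335,270:430],(400,300),interpolation=cv2.INTER_CUBIC)
cv2.imwrite("pics/p3.png",np.hstack([a,b]))
E
```

```text
time_s: 6.65
position: [569.1, 12.2, 25.4]
orientation: [-0.495, -3.102, 0.0]
ft_force: [0.0, -0.6, -3.8]
grip_width: 56.6
finger_force: 65.2
t 6.65 pos [569.1  12.2  25.4] F [ 0.  -0.6 -3.8] w 56.6 ff 65.16953229904175 q6 0.34
shift m [ 0.0007 -0.0003  0.0084] turn deg [-0.   -0.01 -0.12]
```

View pics/p3.png

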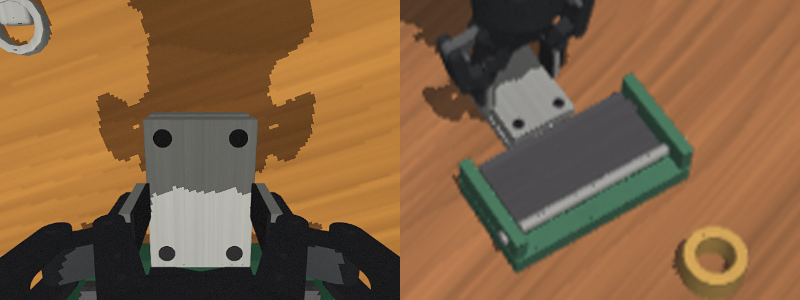

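The plate is above the fixed one and aligned, with a clear gap to the ledge. I'll lower it.

```bash
python3 -m creep '[[0.0005,0,0.004,0,0,0,1],[0,0,0.002,0,0,0,1],[0,0,0.001,0,0,0,1],[0,0,0,0,0,0,1]]';python3 -m creep '[[0,0,0.001,0,0,0,1],[0,0,0,0,0,0,1]]'
```

```text
time_s: 7.2
position: [568.4, 12.4, 18.1]
orientation: [-0.496, -3.102, 0.0]
ft_force: [0.1, -0.0, -3.8]
grip_width: 56.7
finger_force: 65.1
time_s: 7.4
position: [568.8, 12.4, 17.6]
orientation: [0.496, 3.102, 0.0]
ft_force: [-1.8, -0.5, -1.4]
grip_width: 56.5
finger_force: 65.8
```

```bash
python3 -m creep '[[0,0,0.001,0,0,0,1],[0,0,0,0,0,0,1],[0,0,0,0,0,0,0.5],[0,0,0,0,0,0,0],[0,0,0,0,0,0,0],[0,0,0,0,0,0,0],[0,0,0,0,0,0,0]]'; python3 -m creep '[[0,0,-0.015,0,0,0,0],[0,0,-0.03,0,0,0,0],[0,0,-0.04,0,0,0,0],[0,0,-0.04,0,0,0,0],[0,0,0,0,0,0,0],[0,0,0,0,0,0,0]]'; python3 - <<'E'
from h import *
w=grab_frame("wrist"); cv2.imwrite("pics/w4.png",w['img']); import pickle; pickle.dump(w,open("w4.pkl","wb"))
E
```

```text
time_s: 8.1
position: [568.9, 12.4, 16.4]
orientation: [0.496, 3.102, 0.0]
ft_force: [-0.1, -1.0, -0.5]
grip_width: 85.6
finger_force: 0.0
time_s: 8.7
position: [569.7, 12.4, 142.4]
orientation: [0.495, 3.1, 0.001]
ft_force: [-0.6, -0.7, 0.1]
grip_width: 85.4
finger_force: 0.0
```

View pics/w4.png

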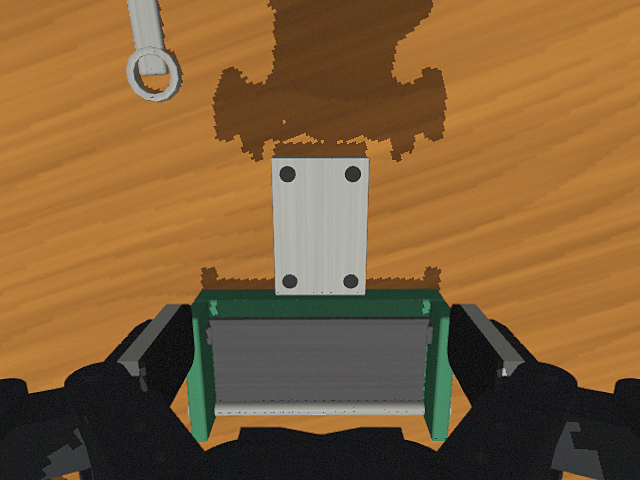

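The loose plate now sits squarely on the fixed one. Its top face runs from (272,158) to (366,295) and the lower plate isn't visible around it. I'll measure the pile and the guard from this view.

```bash
python3 - <<'E'
from m import *
w=pickle.load(open("w4.pkl","rb"))
q,P=rect(w,(255,140,385,300),24,vmin=130); show("pile24",q)
T=grab_frame("top"); show("pileT",rect(T,(290,230,350,290),24)[0])
hsv=cv2.cvtColor(w['img'],cv2.COLOR_BGR2HSV); g=cv2.inRange(hsv,(50,80,30),(90,255,255))
for row in (330,350,370,390):
    c=np.where(g[row,150:490])[0]+150; L=c[c<320]; Rr=c[c>320]; print(row,L.min(),L.max(),Rr.min(),Rr.max())
rows=np.where(g[:,320-60])[0]; print("col260",rows.min(),rows.max()); rows=np.where(g[:,380])[0]; print("col380",rows.min(),rows.max())
# leaf sides (z36) and ledge front edge (z21)
c=np.radians(-18); ex=np.array([np.cos(c),np.sin(c)]); ey=np.array([-ex[1],ex[0]]); O=np.array([567.9,12.4])+49*ex
print("O",O)
def g2(uv,z): d=onz(w,uv,z)-O; return np.c_[d@ex,d@ey].round(1)
print("ledge front z21",g2([[200,290],[440,290],[260,290],[380,290]],21))
print("plate",(np.array([q[0]])-O)@ex,(np.array([q[0]])-O)@ey)
print("leaf edges z36",g2([[212,320],[431,320],[216,400],[426,400]],36))
E
python3 go.py 463.9 -330.6 160 28.4
```

```text
pile24 [568.5  11.8] [59.3 88.6] 72.0
t 8.8 pos [567.8  12.4 140.2] F [-0.1  0.3 -0.4] w 85.5 ff 0.0 q6 0.34
shift m [-0.0081 -0.3583 -0.0196] turn deg [-0.07 -0.08 43.44]Traceback (most recent call last):
  File "<stdin>", line 4, in <module>
  File "m.py", line 8, in rect
    c=cv2.convexHull(max(cs,key=cv2.contourArea)).reshape(-1,2)
                     ~~~^^^^^^^^^^^^^^^^^^^^^^^^
ValueError: max() iterable argument is empty
```

```bash
python3 - <<'E'
from m import *
w=pickle.load(open("w4.pkl","rb"))
hsv=cv2.cvtColor(w['img'],cv2.COLOR_BGR2HSV); g=cv2.inRange(hsv,(50,80,30),(90,255,255))
for row in (330,370):
    c=np.where(g[row,150:490])[0]+150; L=c[c<320]; Rr=c[c>320]; print(row,L.min(),L.max(),Rr.min(),Rr.max())
for k in (230,260,380,410): rows=np.where(g[:,k])[0]; print(k,rows.min(),rows.max())
c=np.radians(-18); ex=np.array([np.cos(c),np.sin(c)]); ey=np.array([-ex[1],ex[0]]); O=np.array([567.9,12.4])+49*ex
print("O",O)
def g2(uv,z): d=onz(w,uv,z)-O; return np.c_[d@ex,d@ey].round(1)
print("ledge front z21",g2([[230,290],[260,290],[380,290],[410,290]],21))
print("leaf edges z36",g2([[212,320],[431,320],[216,400],[426,400]],36))
E
python3 -m creep '[[-0.0007,-0.03,-0.002,0,0,0,0],[-0.0007,-0.03,-0.002,0,0,0,0],[-0.0007,-0.03,-0.002,0,0,0,0],[-0.0007,-0.03,-0.002,0,0,0,0],[-0.0007,-0.03,-0.002,0,0,0,0],[-0.0007,-0.03,-0.002,0,0,0,0],[-0.0007,-0.03,-0.002,0,0,0,0],[-0.0007,-0.03,-0.002,0,0,0,0],[-0.0007,-0.03,-0.002,0,0,0,0],[-0.0007,-0.03,-0.002,0,0,0,0],[-0.0007,-0.03,0,0,0,0,0],[-0.0004,-0.028,0,0,0,0,0]]' ; python3 -m creep '[[0,0,0,0,0,7.2,0],[0,0,0,0,0,7.2,0],[0,0,0,0,0,7.2,0],[0,0,0,0,0,7.2,0],[0,0,0,0,0,7.2,0],[0,0,0,0,0,7.4,0],[0,0,0,0,0,0,0],[0,0,0,0,0,0,0]]'; python3 - <<'E'
from h import *
import pickle
w=grab_frame("wrist"); cv2.imwrite("pics/w5.png",w['img']); pickle.dump(w,open("w5.pkl","wb"))
t=grab_frame("top"); pickle.dump(t,open("top5.pkl","wb"))
E
python3 go.py 463.9 -330.6 60 28.4
```

```text
330 193 204 433 448
370 189 213 425 452
230 290 316
260 290 316
380 290 315
410 290 316
O [614.5017693   -2.74183272]
ledge front z21 [[ -5.8 -60.2]
 [ -5.7 -40.3]
 [ -5.5  39.7]
 [ -5.5  59.6]]
leaf edges z36 [[  8.6 -69.4]
 [  8.9  70.7]
 [ 67.5 -70.6]
 [ 67.9  71.1]]
time_s: 10.0
position: [463.3, -330.9, 159.4]
orientation: [-0.496, -3.099, -0.002]
ft_force: [0.8, -0.7, 0.3]
grip_width: 85.0
finger_force: 0.0
time_s: 10.8
position: [464.1, -329.8, 160.0]
orientation: [-1.602, -2.7, -0.0]
ft_force: [-0.5, 0.3, 0.1]
grip_width: 85.0
finger_force: 0.0
t 10.9 pos [ 464.4 -330.   160.6] F [0.1 0.6 0.3] w 85.4 ff 0.0 q6 0.45
shift m [-0.0003 -0.0007  0.1006] turn deg [-0.03 -0.06  0.17]
```

View pics/w5.png

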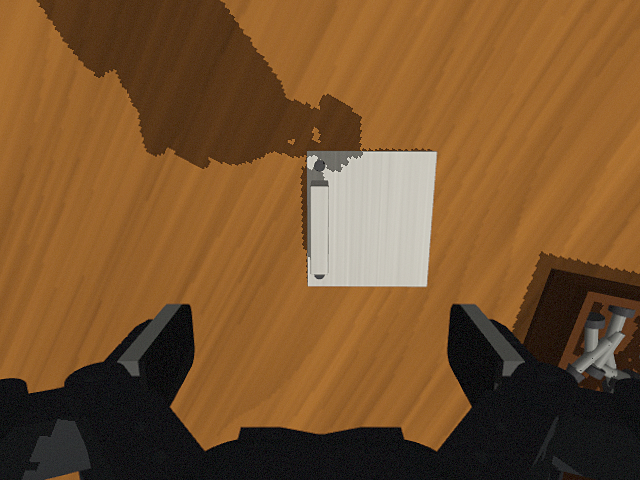

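The wrist view shows the strip square to the tool. Its plate corners are at (307,152), (436,152), (427,286) and (309,286), and the bar top spans columns 311-327 and rows 186-275.

```bash
python3 - <<'E'
from m import *
w=pickle.load(open("w5.pkl","rb"))
P=onz(w,[[307,152],[436,152],[427,286],[309,286]],4); d=P-np.roll(P,1,0)
print(P.round(1),np.linalg.norm(d,axis=1).round(1))
for i in range(4): print(np.degrees(np.arctan2(d[i,1],d[i,0])).round(1))
c=P.mean(0); u=P[1]-P[0]+P[2]-P[3]; u/=np.linalg.norm(u); print("origin",c,"bar",c-36*u,"yaw",np.degrees(np.arctan2(u[1],u[0])))
B=onz(w,[[310.5,186],[327.5,186],[327.5,275],[311,275]],34); print("bar",B.round(1),B.mean(0))
E
```

```text
[[ 433.4 -293.5]
 [ 511.4 -251. ]
 [ 559.  -337.3]
 [ 481.4 -379.9]] [98.8 88.8 98.6 88.5]
119.1
28.6
-61.1
-151.3
origin [ 496.31184377 -315.4197551 ] bar [ 464.72734041 -332.69456761] yaw 28.67599123704511
bar [[ 445.2 -308.9]
 [ 454.7 -303.8]
 [ 483.7 -356.2]
 [ 473.9 -361.5]] [ 464.38299122 -332.58520426]
```

```bash
python3 -m creep '[[0.0006,-0.0014,0.035,0,0,-0.1,0],[0,0,0.035,0,0,0,0],[0,0,0.035,0,0,0,0],[0,0,0.03,0,0,0,0],[0,0,0.012,0,0,0,0],[0,0,0,0,0,0,0],[0,0,0,0,0,0,0]]'; python3 go.py 464.2 -331.8 6 28.6
```

```text
time_s: 11.6
position: [463.9, -330.9, 15.3]
orientation: [1.604, 2.7, -0.0]
ft_force: [-0.4, -1.1, 0.7]
grip_width: 85.4
finger_force: 0.0
t 11.6 pos [ 463.9 -330.9   15.3] F [-0.4 -1.1  0.7] w 85.4 ff 0.0 q6 0.45
shift m [-0.0009 -0.0002  0.0093] turn deg [ 0.03  0.06 -0.03]
```

```bash
python3 -m creep '[[-0.0008,0,0.0085,0,0,0,0],[0,0,0,0,0,0,0.4],[0,0,0,0,0,0,0.8],[0,0,0,0,0,0,1],[0,0,0,0,0,0,1],[0,0,0,0,0,0,1],[0,0,0,0,0,0,1],[0,0,0,0,0,0,1]]' 90;python3 go.py 464.2 -331.8 6 28.6
```

```text
time_s: 12.4
position: [463.9, -331.3, 6.2]
orientation: [1.605, 2.7, -0.0]
ft_force: [-0.8, 0.3, 5.5]
grip_width: 10.3
finger_force: 88.7
t 12.4 pos [ 463.9 -331.3    6.2] F [-0.8  0.3  5.5] w 10.3 ff 88.73833537101746 q6 0.45
shift m [-0.0006  0.0001  0.0002] turn deg [ 0.01  0.03 -0.06]
```

```bash
python3 -m creep '[[0,0,-0.005,0,0,0,1],[0,0,-0.015,0,0,0,1],[0,0,-0.03,0,0,0,1],[0,0,-0.03,0,0,0,1],[0,0,-0.02,0,0,0,1],[0,0,0,0,0,0,1],[0,0,0,0,0,0,1]]'; python3 - <<'E'
from h import *
import pickle
w=grab_frame("wrist"); cv2.imwrite("pics/w6.png",w['img']); pickle.dump(w,open("w6.pkl","wb"))
E
python3 go.py 488 38 100 -18
```

```text
time_s: 13.1
position: [463.5, -331.0, 105.3]
orientation: [-1.605, -2.7, -0.0]
ft_force: [-1.2, 0.3, -2.2]
grip_width: 10.6
finger_force: 88.0
t 13.15 pos [ 462.8 -330.5  104.5] F [ 0.6  0.2 -2.6] w 10.8 ff 88.00259113311768 q6 0.45
shift m [0.3117 0.1982 0.0048] turn deg [-0.09 -0.07 46.54]
```

View pics/w6.png

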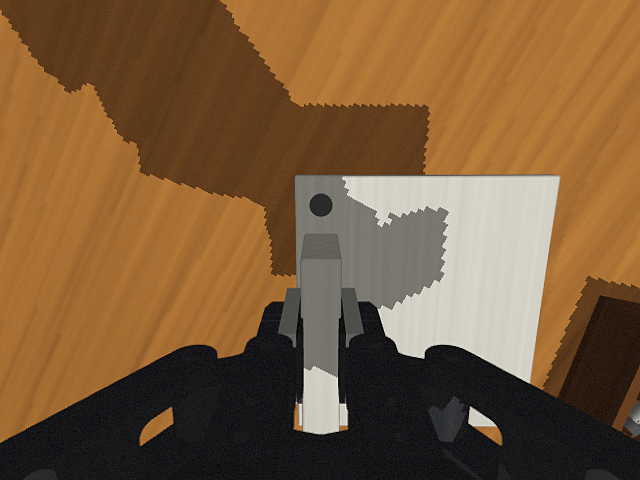

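The strip is held level. Its plate corners in the wrist view are at about (296,176) and (560,176), and its near edge is at row 427. I'll compute the strip pose in the tool frame.

```bash
python3 - <<'E'
from m import *
w=pickle.load(open("w6.pkl","rb")); s=monitor.observe(); p=s['position']; Rc=R.from_rotvec(s['orientation'])
g=onz(w,[[296,176],[559.5,176],[300,426.5],[480,426.5],[543,310]],p[2]-2)
q=Rc.inv().apply(np.c_[g,np.full(5,p[2]-2)]-p); print(q.round(1))
E
```

```text
[[ 47.6  -8.3   2.1]
 [ 47.5  80.8   2. ]
 [-52.6  -8.    1.9]
 [-52.1  63.9   1.9]
 [ -1.7  82.1   1.9]]
```

```bash
python3 go.py 510.5 33.2 80 -18; python3 -m creep '[[0.0275,0.0195,0,0,0,0,1],[0.0275,0.0195,0,0,0,0,1],[0.0275,0.0195,0,0,0,0,1],[0.0275,0.0195,0,0,0,0,1],[0.0275,0.0195,0,0,0,0,1],[0.0275,0.0195,0,0,0,0,1],[0.0275,0.0195,0,0,0,0,1],[0.0275,0.0195,0,0,0,0,1],[0.0275,0.0195,0,0,0,0,1],[0.0275,0.0195,0,0,0,0,1],[0.0225,0.0145,0,0,0,0,1]]'; python3 -m creep '[[0,0,0,0,0,7.7,1],[0,0,0,0,0,7.7,1],[0,0,0,0,0,7.7,1],[0,0,0,0,0,7.7,1],[0,0,0,0,0,7.7,1],[0,0,0,0,0,8,1],[0,0,0,0,0,0,1],[0,0,0,0,0,0,1]]';  python3 go.py 510.5 33.2 80 -18
```

```text
t 13.15 pos [ 462.8 -330.5  104.5] F [ 0.6  0.2 -2.6] w 10.8 ff 88.00259113311768 q6 0.45
shift m [0.2967 0.2157 0.0248] turn deg [-0.09 -0.07 46.54]
time_s: 14.25
position: [504.2, 32.0, 103.9]
orientation: [-1.603, -2.699, 0.002]
ft_force: [-0.2, 0.2, -2.4]
grip_width: 10.2
finger_force: 88.1
time_s: 15.05
position: [504.5, 30.2, 104.5]
orientation: [-2.537, -1.851, 0.003]
ft_force: [-0.1, 0.5, -2.7]
grip_width: 10.7
finger_force: 88.1
t 15.05 pos [504.5  30.2 104.5] F [-0.1  0.5 -2.7] w 10.7 ff 88.08973431587219 q6 1.94
shift m [0.0047 0.0049 0.0245] turn deg [-0.13  0.05  0.23]
```

```bash
python3 -m creep '[[0.0047,0.0049,0.02,-0.1,0,0.2,1],[0,0,0.02,0,0,0,1],[0,0,0.02,0,0,0,1],[0,0,0,0,0,0,1],[0,0,0,0,0,0,1],[0,0,0,0,0,0,1]]'; python3 go.py 510.5 33.2 32 -18; python3 - <<'E'
from h import *
import pickle
w=grab_frame("wrist"); g=grab_frame("scene"); pickle.dump((w,g),open("w7.pkl","wb"))
a=cv2.resize(w['img'],(400,300)); b=cv2.resize(g['img'][210:330,260:420],(400,300),interpolation=cv2.INTER_CUBIC)
cv2.imwrite("pics/p7.png",np.hstack([a,b]))
E
```

```text
time_s: 15.65
position: [512.4, 33.3, 46.7]
orientation: [2.542, 1.843, 0.003]
ft_force: [0.1, 0.0, -1.5]
grip_width: 10.6
finger_force: 87.9
t 15.65 pos [512.4  33.3  46.7] F [ 0.1  0.  -1.5] w 10.6 ff 87.86819458007812 q6 1.95
shift m [-0.0007 -0.0019  0.0147] turn deg [ 0.16 -0.03 -0.11]
```

View pics/p7.png

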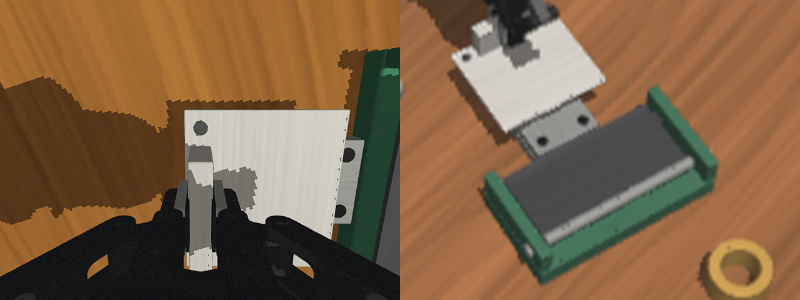

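The strip is level and straight, hovering ahead of the leaf with the pile's front end visible beyond its edge. I'll check the centring of the strip against the pile in the wrist image.

```bash
python3 - <<'E'
from m import *
w,g=pickle.load(open("w7.pkl","rb")); s=monitor.observe(); p=s['position']; Rc=R.from_rotvec(s['orientation'])
print(p.round(1))
hsv=cv2.cvtColor(w['img'],cv2.COLOR_BGR2HSV); m=((hsv[...,1]<60)&(hsv[...,2]>70))
cols=[562,568,574]; uv=[]
for c in cols:
    r_=np.where(m[200:400,c])[0]+200; print(c,r_.min(),r_.max()); uv+=[[c,r_.min()-.5],[c,r_.max()+.5]]
q=Rc.inv().apply(np.c_[onz(w,uv,24),np.full(6,24)]-p); print(q[:,:2].round(1), q[:,0].mean())
r_=np.where(m[100:250,450])[0]+100; r2=np.where(m[380:460,470])[0]+380; print(r_.min(),r2.max())
q=Rc.inv().apply(np.c_[onz(w,[[450,r_.min()-.5],[470,r2.max()+.5]],p[2]-2),[p[2]-2]*2]-p); print(q[:,:2].round(1),q[:,0].mean())
E
```

```text
[512.7  33.3  46.9]
562 224 352
568 219 314
574 224 278
[[ 27.1  95.9]
 [-29.9 104.3]
 [ 29.1  98. ]
 [-12.1 104.2]
 [ 27.1 100.6]
 [  4.  104.2]] 7.542147237931012
175 424
[[ 49.   43.9]
 [-49.7  59.6]] -0.38226021481039396
```

```bash
python3 -m creep '[[-0.001,0,0.007,0.15,0,-0.1,1],[0,0,0.006,0,0,0,1],[0,0,0.002,0,0,0,1],[0,0,0,0,0,0,1],[0,0,0,0,0,0,1],[0,0,0,0,0,0,1]]'; python3 go.py 567.2 13.7 31 -18
```

```text
time_s: 16.35
position: [511.4, 32.3, 30.7]
orientation: [-2.542, -1.845, 0.001]
ft_force: [-0.6, -0.2, -2.4]
grip_width: 10.3
finger_force: 88.1
t 16.35 pos [511.4  32.3  30.7] F [-0.6 -0.2 -2.4] w 10.3 ff 88.12694907188416 q6 1.95
shift m [-0.0004  0.0588 -0.0003] turn deg [-0.06  0.   -0.06]
```

```bash
python3 -m creep '[[0,0.005,-0.0006,0,0,0,1],[0,0.007,0,0,0,0,1],[0,0.007,0,0,0,0,1],[0,0.007,0,0,0,0,1],[0,0.007,0,0,0,0,1],[0,0.007,0,0,0,0,1],[0,0,0,0,0,0,1],[0,0,0,0,0,0,1]]'; python3 go.py 567.2 13.7 31 -18; python3 - <<'E'
from h import *
import pickle
w=grab_frame("wrist"); g=grab_frame("scene"); t=grab_frame("top"); pickle.dump((w,g,t),open("w8.pkl","wb"))
a=cv2.resize(t['img'][180:300,250:410],(400,300),interpolation=cv2.INTER_CUBIC); b=cv2.resize(g['img'][210:330,260:420],(400,300),interpolation=cv2.INTER_CUBIC)
cv2.imwrite("pics/p8.png",np.vstack([np.hstack([a,b]),np.hstack([cv2.resize(w['img'],(400,300)),a*0])]))
E
```

```text
time_s: 17.15
position: [549.4, 19.8, 31.2]
orientation: [-2.542, -1.844, 0.001]
ft_force: [-0.5, 0.6, -2.5]
grip_width: 10.7
finger_force: 88.1
t 17.15 pos [549.4  19.8  31.2] F [-0.5  0.6 -2.5] w 10.7 ff 88.11048746109009 q6 1.92
shift m [-0.0003  0.0188  0.0002] turn deg [-0.08  0.   -0.07]
```

View pics/p8.png

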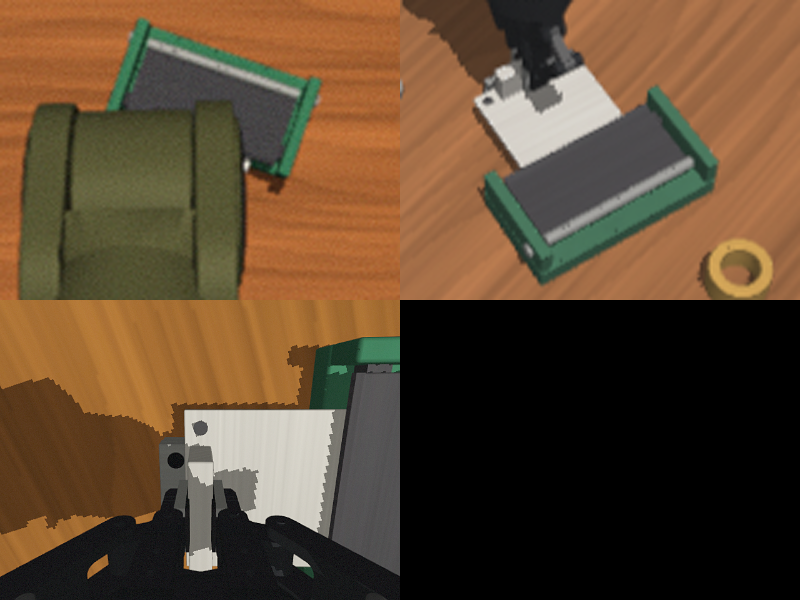

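The strip is entering under the leaf, which is still down, and no contact force shows. I'll check centring in the scene view by casting the strip's side edges onto z=28 and the leaf's ends onto its top.

```bash
python3 - <<'E'
from m import *
w,g,t=pickle.load(open("w8.pkl","rb")); T0=pickle.load(open("scene0.pkl","rb"))
c=np.radians(-18); ex=np.array([np.cos(c),np.sin(c)]); ey=np.array([-ex[1],ex[0]]); O=np.array([614.5,-2.7])
def g2(f,uv,z): d=onz(f,uv,z)-O; return np.c_[d@ex,d@ey].round(1)
hsv=cv2.cvtColor(g['img'],cv2.COLOR_BGR2HSV); m=((hsv[...,1]<60)&(hsv[...,2]>150)).astype(np.uint8); k=m*0;k[225:290,285:360]=1;m*=k
n,l,st,_=cv2.connectedComponentsWithStats(m); i=1+st[1:,4].argmax(); cs=cv2.findContours((l==i).astype(np.uint8),0,1)[0]
h=cv2.convexHull(max(cs,key=cv2.contourArea)); a=cv2.approxPolyDP(h,2,True).reshape(-1,2)
print(a.tolist()); print(g2(g,a,29.5))
# dark leaf hull
hsv=cv2.cvtColor(g['img'],cv2.COLOR_BGR2HSV); m=((hsv[...,1]<70)&(hsv[...,2]<110)).astype(np.uint8);k=m*0;k[245:310,295:395]=1;m*=k
n,l,st,_=cv2.connectedComponentsWithStats(m); i=1+st[1:,4].argmax(); cs=cv2.findContours((l==i).astype(np.uint8),0,1)[0]
a=cv2.approxPolyDP(cv2.convexHull(max(cs,key=cv2.contourArea)),2,True).reshape(-1,2); print(a.tolist()); print(g2(g,a,36))
# wrist
s=monitor.observe(); print(g2(w,[[296,175],[535,175]],29.2), g2(w,[[545,180],[560,110]],36))
p=s['position'][:2]-O; print("tcp",p@ex,p@ey)
E
```

```text
[[347, 256], [308, 276], [290, 249], [333, 236]]
[[  1.3  46.5]
 [  0.4 -49. ]
 [-76.6 -46.7]
 [-57.4  49.2]]
[[377, 273], [377, 276], [319, 308], [301, 283], [358, 251]]
[[ 71.8  73.4]
 [ 77.7  69.2]
 [ 78.2 -70.9]
 [ 10.5 -71.7]
 [  6.3  70.5]]
[[-76.6  50.1]
 [  3.6  50. ]] [[ 3.6 49.2]
 [ 5.  70.6]]
tcp -69.32537451959965 1.2874160103712027
```

Centring is within about 1 mm and the strip is straight. Its +y side is at 50.0-50.1 in the wrist view. I'll slide it the rest of the way and press.

```bash
python3 -m creep '[[0,0.005,0,0,0,0,1],[0,0.006,0,0,0,0,1],[0,0.005,0,0,0,0,1],[0,0.0033,0,0,0,0,1],[0,0,0,0,0,0,1],[0,0,0,0,0,0,1]]'; python3 -m creep '[[0,0,0.001,0,0,0,1],[0,0,0.001,0,0,0,1],[0,0,0,0,0,0,1],[0,0,0,0,0,0,1]]'; python3 go.py 567.2 13.7 31 -18
```

```text
time_s: 17.9
position: [567.7, 13.9, 31.2]
orientation: [-2.542, -1.845, 0.001]
ft_force: [0.5, -0.4, -1.4]
grip_width: 10.1
finger_force: 88.1
time_s: 18.3
position: [567.6, 13.9, 30.2]
orientation: [-2.542, -1.845, 0.001]
ft_force: [-3.6, 0.0, 6.6]
grip_width: 10.4
finger_force: 89.5
t 18.3 pos [567.6  13.9  30.2] F [-3.6  0.   6.6] w 10.4 ff 89.46072220802307 q6 1.91
shift m [-0.0003 -0.0003 -0.0008] turn deg [-0.04 -0.   -0.05]
```

```bash
python3 -m creep '[[0,0,0.001,0,0,0,1],[0,0,0.001,0,0,0,1],[0,0,0,0,0,0,1],[0,0,0,0,0,0,1]]'; python3 go.py 567.2 13.7 31 -18
```

```text
time_s: 18.7
position: [567.7, 13.9, 30.2]
orientation: [-2.542, -1.845, -0.0]
ft_force: [-9.4, -0.5, 24.5]
grip_width: 10.6
finger_force: 92.2
t 18.7 pos [567.7  13.9  30.2] F [-9.4 -0.5 24.5] w 10.6 ff 92.16760039329529 q6 1.91
shift m [-0.0004 -0.0004 -0.0008] turn deg [ 0.   -0.01 -0.05]
```

```bash
python3 -m creep '[[0,0,0.0004,0,0,0,1],[0,0,0,0,0,0,1],[0,0,0,0,0,0,1],[0,0,0,0,0,0,1]]'; python3 - <<'E'
from m import *
w=grab_frame("wrist"); g=grab_frame("scene")
a=cv2.resize(w['img'],(400,300)); b=cv2.resize(g['img'][210:330,260:420],(400,300),interpolation=cv2.INTER_CUBIC)
cv2.imwrite("pics/p9.png",np.hstack([a,b]))
s=monitor.observe(); c=np.radians(-18); ex=np.array([np.cos(c),np.sin(c)]); ey=np.array([-ex[1],ex[0]]); p=s['position'][:2]-[614.5,-2.7]
print("edge past lip",p@ex+81-6,"y",p@ey,s['ft_force'],s['moment'])
E
```

```text
time_s: 19.1
position: [567.7, 14.0, 30.2]
orientation: [-2.542, -1.845, -0.001]
ft_force: [-11.3, -0.6, 28.6]
grip_width: 10.6
finger_force: 92.7
edge past lip 25.27745095992652 y 1.3518324449398507 [-10.82068098  -0.58983782  27.46705644] [-0.07964157  2.31865021 -0.05319813]
```

View pics/p9.png

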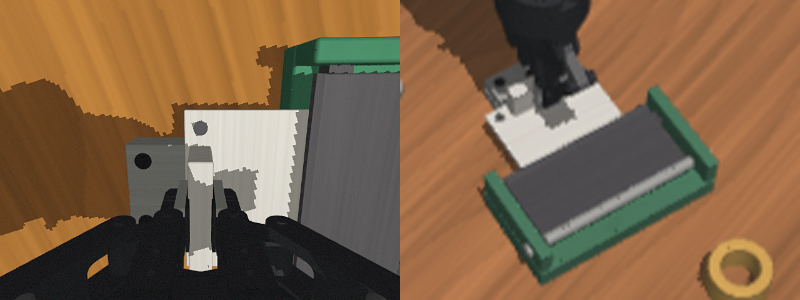

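The strip is about 25 mm under the leaf, straight and flat on the pile. The leaf is down, and the press is a steady 28 N. I'm handing it in.

```bash
python3 -c "
from workcell import r
print(r.finish_job())"
```

```text
the job is handed in; nothing more can be done
None
```

The job is handed in at about 19 s: the loose plate sits squarely on the fixed one, and the strip is about 25 mm under the lowered leaf, centred within about 1 mm and straight, still held by its bar and pressed down on the pile with about 28 N.

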